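# Pack up and press a glued fretwork plaque in a lever press

### The arm

A 6-joint arm with a two-finger parallel gripper is mounted at the origin on the work surface. World frame = base frame: x ahead of the robot, y to its left, z up, the work surface at z = 0. Lengths are in m, angles in rad, forces in N, time in s.
With the tool pointing down it reaches from about 0.35 to 0.975 m from the base axis. Payload 4.9 kg.
Tool frame: the origin (TCP) lies midway between the tips of the shut fingers; the grasp point (between the pads) lies 19 mm behind it; z points along the fingers, y is the line along which they close (so a half turn about z gives the same grasp; the last joint's range is limited). The gripper opens to 85 mm and grips with 20 to 120 N. Pads are 22 mm wide; open, the fingers measure 114 mm over their backs; the gripper's body (76 mm by 85 mm) begins 54 mm behind the grasp point. The pads swing forward as they close: fully open they stand 13 mm farther back than shut.
Start: joints at [1.144, 0.053, 1.613, -0, 1.476, -0.119], TCP at [0.189, 0.596, 0.231] pointing down, gripper open.
Joint ranges: [-3.01, 3.01], [-1.01, 2.22], [0.06, 2.58], [-1.02, 4.17], [0.09, 2.62], [-3.14, 3.14]. Speed limits (rad/s): [2.57, 2.57, 3.14, 3.14, 3.14, 3.14].

### API

Orientations are given as a unit quaternion [w, x, y, z].
In Python, from plant import state, grab_frame, job_done, cut_out, place_of gives the robot as it stands.
- The arm moves only by the tool jog_arm, never from a script. Its argument "motion" is text: rows parted by semicolons, each of 7 numbers parted by spaces: the opening in per cent of the stroke, from 0 (shut) to 100 (fully open), then the shift along the tool's x, y, z as a fraction of full scale, then the turn, a rotation vector about the tool's x, y, z as a fraction of full scale. A call has exactly 5 rows; each row is the pose to reach, as a shift and turn from the pose commanded when the call began, along the tool's axes at that moment; what a row does not reach only later rows make up. Full scale, the value 1, is 50 cm for a shift and 1.5 rad for a turn. A row lasts 1/8 s, in which the tool goes at most 62.5 mm and 10.7 degrees, less where a joint would pass 70% of its speed; a pose out of reach is approached as far as the arm can. A call with a number of a shift or a turn outside -1 to 1 is refused whole. A call with a gripper value outside its range is refused whole. The fingers move at their own pace and stop on an object; the grip force is fixed at half the most. Time passes only in rows, so rows that repeat a pose let the fingers close, or fill a call up. It gives the time, the measured TCP pose, the force, the opening and the grip force at its end, in the units of the state.
- state(): the state, without advancing time (a new reading comes with each control period).
- grab_frame(name): name is "scene" or "top" or "wrist"; returns a dict with "color" (384x512x3 uint8, red, green, blue), "range_z" (384x512 float32, m along the optical axis (not along the pixel's ray), 0 where there is no reading), "intrinsics" (3x3 intrinsics, pixels), "world_from_camera" (4x4, takes a point from camera to world coordinates). Camera axes: x right, y up, looking along -z (the intrinsics and any distortion apply to the point x, -y, -z); pixel columns grow to the right and rows downward; lengths in m; the calibration is good to about 2 mm. A picture is of the moment at which its call begins.
- job_done(): hands the job in; it is judged then, once.
Trained networks look in the newest picture that a camera, given by its name, has taken for a name from the list of things; names that differ only in an ending like _2 or _b are one class to them, and where a whole thing is asked for, a point or a joint stands for the part that bears it (a point fixed in the world has none). Each returns a list of dicts, best first, with "p" (0 to 1); they miss things now and then, are a little off and sometimes report something else, mostly with a low value. They report only what shows in the picture. A call takes as long as a camera call. They do not tell look-alikes from the thing itself.
- cut_out(camera, thing): "pixels" (384x512 bool, what is visible of it).
- place_of(camera, thing): "at" ([x, y, z] in m, in world coordinates, good to about 4 mm: a listed point, or the origin of a listed thing).
The state is a dict: "time": time; "joint_pos": joint angles; "joint_vel": joint speeds; "joint_efforts": joint torques, N m; "tool_pos": TCP position; "tool_rot": TCP orientation; "contact_force": force on the tool from outside, world axes, zero at the start; "ft_torque": the same for the moment, N m; "gripper_width": opening from 0.0 (shut) to 1.0 (fully open); "grasp_force": force on a finger pad.
Only numpy, scipy, OpenCV 4.12 (cv2) and the standard library are available. Lean on these libraries where they do the work, as an engineer would, in place of code of your own. Each camera call takes 0.05 s, during which the arm holds its last target. There are 200 camera calls.

### The job

The white fish has just been glued to its plaque in the lever press: lay plywood packers flat on the fish, one on top of another under the pad, until the pad of the lowered beam closes on the stack with the beam level (within about 3 degrees). Swing the beam down from its raised position and press it firmly on the stack, without shifting the plaque on its bed. Finish holding: keep your grip on the beam's end and keep pressing down, do not let go.

Things in the scene. Friction and masses are not known exactly. Their poses are not given: they have to be found in the camera images.
- press: Fixed wooden lever press; origin on the bench under the middle of its bed. Axes: z up, +x from the bed to the beam's pivot. Base 300 x 170 x 18 mm, x -105..+195. Two uprights, x +122..+167, y 17 to 37 to either side, 148 high, carry the pivot (along y) at x +140, z 120. Beam level: it reaches from the pivot to x -85, the pad's face is at z 85, x -25..+25, y -30..+30, right over the bed's middle.
- beam (a joint): Angle of the beam, rad: 0 = level, positive = raised, 1.57 = upright. Range -0.10 to 1.90, starts 1.62 to 1.80, leaning back from the bed. The pivot is stiff (0.55 N m): the beam stays where it is left.
- beam_grip (a point): Grip point on the beam's centre line, 210 mm from the pivot and 15 mm from the beam's free end. The beam is 30 wide (y) x 34 deep, rounded at this end, 0.35 kg. Axes: x along the beam towards the pivot, y along the pivot. It moves on an arc of 210 mm radius in the press's x-z plane; pinch it across its width.
- fish_top (a point): Middle of the work's upper face, the white fish's top, where the packers go (press x, y about 0). The work is one loose body, 0.22 kg: wooden plaque 150 (own x) x 110 x 12 mm, white fish 8 mm thick glued on it (flat top, about 130 x 70). It lies on a plywood bed whose height varies: this point is 54 to 76 mm above the bench. Axes about the press's.
- packer1_mid (a point): Centre of a plywood packer, 90 (own x) x 60 (own y) x 9 mm (z), 35 g, lying flat across a fixed wooden batten 36 mm wide, 21 mm high over the bench, that runs along the packer's x: its long sides overhang the batten by about 12 mm. All four are alike; one to three are needed, any of them.
- packer2_mid (a point): Centre of the second packer, likewise.
- packer3_mid (a point): Centre of the third packer, likewise.
- packer4_mid (a point): Centre of the fourth packer, likewise.
- glue_bottle: Bystander: yellow glue bottle, 64 mm diameter, 187 tall, standing; origin under its middle.
- ear_defenders: Bystander: blue ear defenders lying on the bench, about 130 x 160 mm, 76 tall; origin on the bench between the cups.
- fish_cutout: Bystander: loose white fretwork fish lying flat on the bench, 160 x 86 x 12 mm; origin under the middle of its body.
Mind the look-alikes: they are no part of the job. Leave any green or yellow look-alike of the part that bears packer1_mid alone.

How it is judged:
By the outcome, as a careful person would: the job done as asked, in the order asked, and still so for the second after the job is handed in, while the arm keeps its last pose, push and grip.
It also fails if it takes over 72 s, if anything falls off the work surface, if the arm or the gripper's body presses on something with over 40 N, if the wrist force passes 120 N, or if a joint passes its speed limit or range.

## Working session

There is one attempt and no reset: what is moved stays moved. The work goes in short steps, Python scripts to look and compute and a tool call to move; the robot and the scene stay as the last step left them, time stands still between calls to the robot, and variables do not carry over. Pictures are saved under pics/ and viewed, at most 10 in all, crops included, and the job is handed in when it is done.

Besides the shell and the picture viewer there is one more tool, called after "Call:" by a JSON object that holds its "op" and its "data". jog_arm: Moves the arm, as the interface text tells. Shift numbers are shares of 50 cm and turn numbers shares of 1.5 rad, none past 1 either way. Its arguments: {"type":"object","properties":{"motion":{"type":"string"}},"required":["motion"]}

```bash
mkdir -p pics
cat > h.py <<'E'
import numpy as np,cv2
from plant import state,grab_frame,job_done,cut_out,place_of
def cloud(f):
    z=f["range_z"];K=f["intrinsics"];T=f["world_from_camera"]
    v,u=np.mgrid[:z.shape[0],:z.shape[1]]
    P=np.stack([(u-K[0,2])/K[0,0]*z,-(v-K[1,2])/K[1,1]*z,-z],-1)
    W=P@T[:3,:3].T+T[:3,3]; W[z<=0]=np.nan
    return W
E
python3 - <<'E'
from h import *
a=grab_frame("scene");b=grab_frame("top")
for n,f in (("scene",a),("top",b)):
    cv2.imwrite(f"pics/{n}0.png",f["color"][:,:,::-1]); np.savez(f"{n}0.npz",c=f["color"],W=cloud(f))
for cam in("top","scene"):
  for t in["press","beam_grip","fish_top","packer1_mid","glue_bottle","ear_defenders","fish_cutout"]:
    print(cam,t,[(np.round(d["at"],3).tolist(),round(d["p"],2)) for d in place_of(cam,t)])
s=state();print(s["time"],s["tool_rot"],s["tool_pos"],s["gripper_width"])
E
```

```text
top press []
top beam_grip [([0.636, 0.142, 0.328], 0.67)]
top fish_top [([0.466, 0.164, 0.064], 0.92)]
top packer1_mid [([0.456, -0.294, 0.024], 0.87), ([0.542, -0.443, 0.003], 0.68), ([0.397, -0.444, 0.007], 0.67), ([0.298, -0.249, 0.008], 0.6)]
top glue_bottle []
top ear_defenders [([0.761, -0.173, 0.003], 0.58)]
top fish_cutout []
scene press [([0.475, 0.163, 0.002], 0.8)]
scene beam_grip [([0.631, 0.138, 0.33], 0.86)]
scene fish_top [([0.47, 0.163, 0.067], 0.67)]
scene packer1_mid [([0.456, -0.295, 0.025], 0.72), ([0.395, -0.438, 0.004], 0.72), ([0.542, -0.45, 0.002], 0.7), ([0.298, -0.252, 0.006], 0.56)]
scene glue_bottle [([0.771, -0.011, -0.001], 0.71), ([0.633, 0.137, 0.329], 0.37)]
scene ear_defenders [([0.756, -0.17, -0.002], 0.88)]
scene fish_cutout [([0.768, 0.192, 0.002], 0.57)]
0.8 [7.92698531e-06 1.53312783e-01 9.88177712e-01 2.52874401e-05] [0.18937105 0.59561533 0.23134463] 0.9996297523172972
```

View pics/scene0.png

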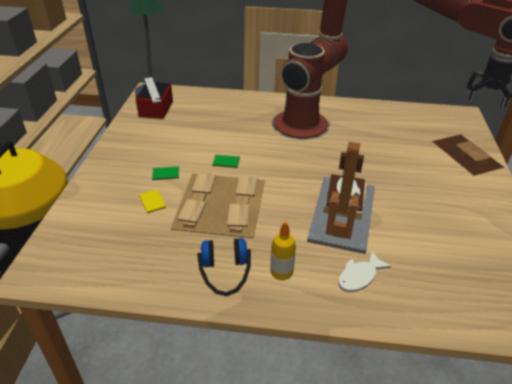

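View pics/top0.png

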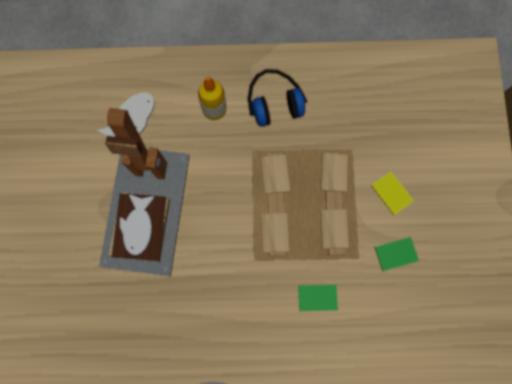

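The scene shows the press right of centre with its beam up. In the top view the four plywood packers are at about (276,173), (335,172), (275,232) and (335,229). The green and yellow plates are the look-alikes.

Run:
```python
from h import *
d=np.load("top0.npz");W=d["W"];c=d["c"].astype(int)
z=W[...,2]
def rect(m,n):
    k,l,s,_=cv2.connectedComponentsWithStats(m.astype(np.uint8))
    for i in range(1,k):
        if s[i,4]<n: continue
        q=l==i;p=W[q][:,:2]
        r=cv2.minAreaRect((p*1000).astype(np.float32))
        print(s[i],np.round(r[0],1),np.round(r[1],1),round(r[2],1),"mean",np.round(p.mean(0),4),"z",np.round(np.percentile(z[q],[10,50,90]),4))
u=np.zeros(z.shape,bool);u[145:260,250:360]=1
print("packers");rect(u&(z>.0255)&(z<.04),150)
u[:]=0;u[145:280,90:200]=1
print("base");rect(u&(z>.010)&(z<.026),100)
print("plaque");rect(u&(z>.040)&(z<.08),100)
w=u&(z>.040)&(z<.08)&(c.min(-1)>130);print("fish");rect(w,100)
print("hi");
u[:]=0;u[100:185,90:200]=1
rect(u&(z>.135)&(z<.155),20);
for zz in np.arange(.16,.36,.02):
    q=u&(abs(z-zz)<.01); print(round(zz,2),q.sum(),np.round(np.nanmean(W[q],0),3) if q.any() else 0)
d=np.load("scene0.npz");W2=d["W"]
q=(W2[...,2]>.17)&(W2[...,2]<.4)&(abs(W2[...,1]-.14)<.1)&(abs(W2[...,0]-.6)<.15)
p=W2[q]
for zz in np.arange(.18,.36,.02):
    k=p[abs(p[:,2]-zz)<.01]
    if len(k): print(round(zz,2),len(k),k.min(0).round(3),k.max(0).round(3))
f=grab_frame("top");
for n in["packer1_mid"]:
  for o in cut_out("top",n):
    m=o["pixels"];v,x=np.nonzero(m);print(o["p"],x.mean(),v.mean(),m.sum())
```

```text
packers
[321 153  27  39 924] [ 589.7 -301.2] [60.8 91.1] 85.0 mean [ 0.5896 -0.3007] z [0.0278 0.0304 0.0332]
[261 154  29  40 909] [ 590.9 -158.5] [94.1 60.1] 4.9 mean [ 0.5888 -0.1585] z [0.028  0.0306 0.0332]
[321 209  28  39 991] [ 454.1 -293.1] [61.  90.4] 89.7 mean [ 0.4535 -0.2929] z [0.0281 0.0307 0.0333]
[262 213  27  39 973] [ 448.2 -152.9] [90.4 60. ] 0.8 mean [ 0.4474 -0.1531] z [0.0282 0.0308 0.0333]
base
[  99  150   91  126 4288] [513.9 157.7] [171.6 300.8] 81.3 mean [0.5077 0.1466] z [0.0159 0.0187 0.0214]
plaque
[ 109  192   60   70 3237] [467.8 164. ] [118.5 153.3] 82.5 mean [0.4657 0.1604] z [0.0566 0.0608 0.0685]
fish
[ 121  196   31   58 1155] [469.7 167.1] [ 68.1 131.5] 89.2 mean [0.4647 0.164 ] z [0.0648 0.0673 0.0696]
hi
[121 147  38  21 362] [610.7 142.3] [74.8 44.4] 81.3 mean [0.6032 0.1319] z [0.1406 0.1478 0.1508]
0.16 121 [0.603 0.136 0.156]
0.18 75 [0.605 0.137 0.178]
0.2 18 [0.624 0.126 0.201]
0.22 15 [0.626 0.126 0.219]
0.24 99 [0.597 0.138 0.243]
0.26 169 [0.597 0.137 0.26 ]
0.28 457 [0.601 0.141 0.284]
0.3 130 [0.616 0.136 0.3  ]
0.32 130 [0.62  0.134 0.32 ]
0.34 331 [0.629 0.139 0.34 ]
0.18 55 [0.625 0.125 0.17 ] [0.638 0.155 0.19 ]
0.2 62 [0.632 0.124 0.19 ] [0.64  0.154 0.21 ]
0.22 60 [0.633 0.124 0.21 ] [0.642 0.153 0.23 ]
0.24 109 [0.598 0.114 0.23 ] [0.644 0.173 0.25 ]
0.26 131 [0.599 0.114 0.25 ] [0.647 0.173 0.269]
0.28 179 [0.586 0.113 0.27 ] [0.65  0.173 0.29 ]
0.3 75 [0.64  0.123 0.291] [0.652 0.152 0.31 ]
0.32 77 [0.644 0.122 0.31 ] [0.654 0.152 0.33 ]
0.34 114 [0.626 0.123 0.33 ] [0.653 0.153 0.345]
0.96 395.9743842364532 253.06896551724137 1015
0.78 392.13107344632766 191.85197740112994 885
0.72 318.09577754891865 297.1915550978373 971
0.66 334.19140625 228.40234375 1024
```

```bash
cat > m.py <<'E'
import numpy as np
from scipy.spatial.transform import Rotation as R
def ori(yaw,tilt=0):
    """closing line (tool y) at yaw deg; tilt deg: tool z leans from down towards the direction yaw-90 deg"""
    a=np.radians(yaw);y=np.array([np.cos(a),np.sin(a),0]);f=np.array([np.sin(a),-np.cos(a),0]);t=np.radians(tilt)
    z=np.array([0,0,-1])*np.cos(t)+f*np.sin(t)
    return R.from_matrix(np.stack([np.cross(y,z),y,z],1))
def rel(p0,R0,targets):
    for p,r in targets:
        print(np.round(R0.inv().apply(np.array(p)-p0)/.5,4).tolist(),np.round((R0.inv()*r).as_rotvec()/1.5,4).tolist())
def cur():
    from plant import state
    s=state();q=s["tool_rot"];return s["tool_pos"],R.from_quat([q[1],q[2],q[3],q[0]]),s
E
python3 - <<'E'
from m import *
p,r,s=cur()
D=ori(90.8)
rel(p,r,[((.28,.33,.231),D),((.3,.27,.231),D)])
rel(np.array([.28,.33,.231]),D,[((.375,.03,.2),D)])
rel(np.array([.375,.03,.2]),D,[((.448,-.153,.12),D),((.448,-.153,.06),D)])
E
```

```text
[-0.3337, -0.4513, 0.0006] [-0.0, 0.0, -0.2145]
[-0.4082, -0.5535, 0.0006] [-0.0, 0.0, -0.2145]
[-0.1816, -0.6026, 0.062] [0.0, 0.0, 0.0]
[-0.1409, -0.368, 0.16] [0.0, 0.0, 0.0]
[-0.1409, -0.368, 0.28] [0.0, 0.0, 0.0]
```

Call:
{"op": "jog_arm", "data": {"motion": "100 -0.334 -0.451 0 0 0 -0.2145; 100 -0.334 -0.451 0 0 0 -0.2145; 100 -0.334 -0.451 0 0 0 -0.2145; 100 -0.334 -0.451 0 0 0 -0.2145; 100 -0.334 -0.451 0 0 0 -0.2145"}}

```text
time: 1.52
tool_pos: [0.2807, 0.3279, 0.2314]
tool_rot: [0.0, -0.006, 1.0, 0.0]
contact_force: [0.7, 0.5, -0.6]
gripper_width: 0.999
grasp_force: 0.0
```

Call:
{"op": "jog_arm", "data": {"motion": "100 -0.182 -0.602 0.06 0 0 0; 100 -0.182 -0.602 0.06 0 0 0; 100 -0.182 -0.602 0.06 0 0 0; 100 -0.182 -0.602 0.06 0 0 0; 100 -0.182 -0.602 0.06 0 0 0"}}

```text
time: 2.15
tool_pos: [0.3747, 0.0316, 0.202]
tool_rot: [0.001, -0.007, 1.0, -0.0]
contact_force: [1.1, 0.9, 0.3]
gripper_width: 0.999
grasp_force: 0.0
```

Call:
{"op": "jog_arm", "data": {"motion": "100 -0.141 -0.368 0.1 0 0 0; 100 -0.141 -0.368 0.1 0 0 0; 100 -0.141 -0.368 0.14 0 0 0; 100 -0.141 -0.368 0.16 0 0 0; 100 -0.141 -0.368 0.16 0 0 0"}}

```text
time: 2.78
tool_pos: [0.4463, -0.1499, 0.1198]
tool_rot: [-0.002, -0.006, 1.0, 0.001]
contact_force: [0.5, 0.2, -0.9]
gripper_width: 1.0
grasp_force: 0.0
```

Run:
```python
from h import *; from m import *
f=grab_frame("wrist");W=cloud(f);z=W[...,2]
cv2.imwrite("pics/w1.png",f["color"][:,:,::-1])
m=((z>.0255)&(z<.04)&(abs(W[...,0]-.448)<.08)&(abs(W[...,1]+.153)<.06)).astype(np.uint8)
k,l,s,_=cv2.connectedComponentsWithStats(m)
for i in range(1,k):
    if s[i,4]>500:
        p=W[l==i];r=cv2.minAreaRect((p[:,:2]*1000).astype(np.float32));print(s[i],r,np.median(p[:,2]))
m=(z<.01);print(np.nanmedian(z[m]))
p,r,s=cur();print(p,np.round(s["contact_force"],1))
rel(p,r,[((.448,-.153,.012),ori(90.8))])
print([(d["p"],d["at"]) for d in place_of("wrist","packer1_mid")])
```

```text
[ 215  152   69   95 6226] ((449.2823486328125, -152.64337158203125), (90.43392181396484, 60.08228302001953), 0.9181094765663147) 0.029498936202711032
-0.00016737378128633962
[ 0.44684512 -0.14929207  0.12104773] [-0.8 -0.7 -0.3]
[-0.0026, -0.0077, 0.2181] [0.0009, -0.0012, -0.0008]
[(0.72, [0.4598, -0.2935, 0.0232]), (0.56, [0.3, -0.2517, 0.0049])]
```

View pics/w1.png

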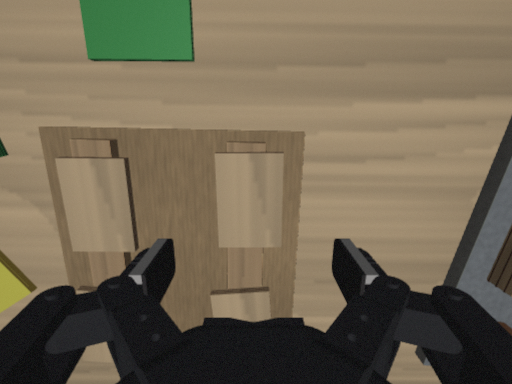

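Call:
{"op": "jog_arm", "data": {"motion": "100 -0.004 -0.004 0.1 0 0 0; 100 -0.004 -0.004 0.17 0 0 0; 100 -0.004 -0.004 0.2 0 0 0; 100 -0.004 -0.004 0.218 0 0 0; 100 -0.004 -0.004 0.218 0 0 0"}}

```text
time: 3.5
tool_pos: [0.4501, -0.1514, 0.0135]
tool_rot: [0.001, -0.007, 1.0, -0.0]
contact_force: [-0.8, 0.4, -0.2]
gripper_width: 0.998
grasp_force: 0.0
```

Call:
{"op": "jog_arm", "data": {"motion": "50 0 0 0.002 0 0 0; 50 0 0 0.002 0 0 0; 50 0 0 0.002 0 0 0; 50 0 0 0.002 0 0 0; 50 0 0 0.002 0 0 0"}}

```text
time: 4.12
tool_pos: [0.4508, -0.1521, 0.0133]
tool_rot: [0.001, -0.007, 1.0, -0.001]
contact_force: [-0.6, 0.2, 5.2]
gripper_width: 0.683
grasp_force: 64.8
```

Run:
```python
from h import *; from m import *
f=grab_frame("wrist")
cv2.imwrite("pics/w2.png",f["color"][:,:,::-1])
p,r,s=cur();print(p,s["contact_force"],s["gripper_width"],s["grasp_force"])
```

```text
[ 0.4507948  -0.15207089  0.013279  ] [0.21377427 1.14781551 6.95087323] 0.6833787535018818 64.78825092315674
```

View pics/w2.png

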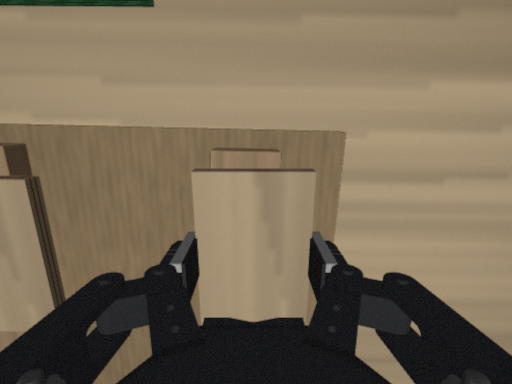

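Run:
```python
from m import *
p,r,s=cur()
rel(p,r,[((.450,-.12,.14),r),((.466,.165,.14),ori(81.3))])
q=np.array([.466,.165,.14]);rel(q,ori(81.3),[((.466,.165,.066),ori(81.3))])
```

```text
[0.0, 0.0638, -0.2535] [0.0, 0.0, 0.0]
[-0.0399, 0.6333, -0.2542] [-0.0008, 0.0019, 0.1105]
[0.0, 0.0, 0.148] [0.0, 0.0, 0.0]
```

Call:
{"op": "jog_arm", "data": {"motion": "50 0 0 -0.12 0 0 0; 50 0 0.05 -0.24 0 0 0; 50 0 0.17 -0.25 0 0 0; 50 -0.02 0.29 -0.25 0 0 0; 50 -0.03 0.41 -0.25 0 0 0.055"}}

```text
time: 4.8
tool_pos: [0.4617, 0.0555, 0.1372]
tool_rot: [0.001, 0.036, 0.999, -0.0]
contact_force: [0.6, -0.4, 0.1]
gripper_width: 0.687
grasp_force: 64.7
```

Run:
```python
from m import *
p,r,s=cur()
rel(p,r,[((.466,.165,.14),ori(81.3)),((.466,.165,.085),ori(81.3))]);print(p)
```

```text
[0.007, 0.219, -0.0056] [0.0001, 0.0011, 0.0535]
[0.0072, 0.219, 0.1044] [0.0001, 0.0011, 0.0535]
[0.46168546 0.05551558 0.13722533]
```

Call:
{"op": "jog_arm", "data": {"motion": "50 0.007 0.12 0 0 0 0.0535; 50 0.007 0.217 0 0 0 0.0535; 50 0.007 0.217 0.05 0 0 0.0535; 50 0.007 0.217 0.08 0 0 0.0535; 50 0.007 0.217 0.08 0 0 0.0535"}}

```text
time: 5.42
tool_pos: [0.4641, 0.1616, 0.0948]
tool_rot: [-0.002, 0.075, 0.997, -0.001]
contact_force: [-0.4, 0.5, -1.2]
gripper_width: 0.684
grasp_force: 64.7
```

Run:
```python
from h import *; from m import *
f=grab_frame("scene")
cv2.imwrite("pics/s2.png",cv2.resize(f["color"][100:260,270:430,::-1],(640,640))[:600])
p,r,s=cur();print(p,s["contact_force"],s["gripper_width"])
rel(p,r,[((.466,.165,.064),ori(81.3))])
```

```text
[0.46502057 0.16164822 0.09598433] [ 0.0186569  -0.85773022 -0.38053593] 0.6829854626993533
[-0.001, 0.007, 0.064] [-0.0004, -0.001, 0.0013]
```

View pics/s2.png

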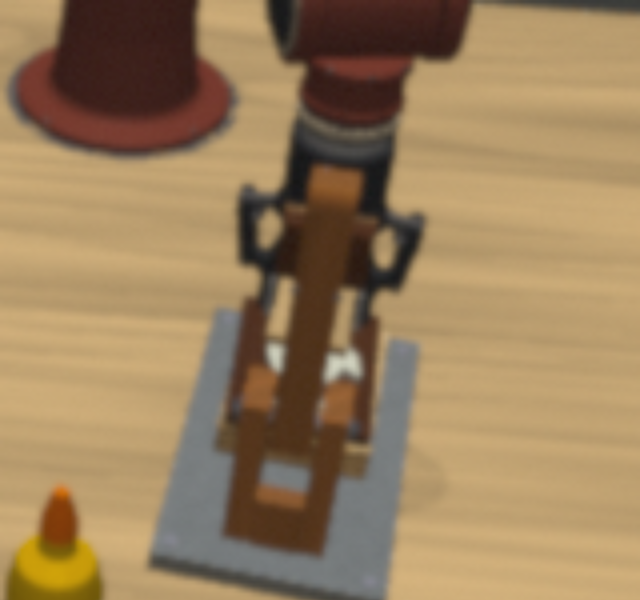

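Call:
{"op": "jog_arm", "data": {"motion": "50 -0.001 0.004 0.03 0 0 0; 50 -0.001 0.005 0.05 0 0 0; 50 -0.001 0.005 0.06 0 0 0; 50 -0.001 0.005 0.066 0 0 0; 50 -0.001 0.005 0.066 0 0 0"}}

```text
time: 6.1
tool_pos: [0.4664, 0.1647, 0.0635]
tool_rot: [-0.0, 0.074, 0.997, -0.0]
contact_force: [0.8, 0.4, -0.2]
gripper_width: 0.685
grasp_force: 64.7
```

Call:
{"op": "jog_arm", "data": {"motion": "50 0 0 0.002 0 0 0; 50 0 0 0.004 0 0 0; 50 0 0 0.005 0 0 0; 50 0 0 0.006 0 0 0; 50 0 0 0.006 0 0 0"}}

```text
time: 6.72
tool_pos: [0.4668, 0.1648, 0.0619]
tool_rot: [0.0, 0.074, 0.997, -0.0]
contact_force: [-3.5, -0.3, 7.3]
gripper_width: 0.682
grasp_force: 68.8
```

Call:
{"op": "jog_arm", "data": {"motion": "100 0 0 -0.002 0 0 0; 100 0 0 -0.002 0 0 0; 100 0 0 -0.06 0 0 0; 100 0 0 -0.16 0 0 0; 100 0 -0.06 -0.22 0 0 0"}}

```text
time: 7.35
tool_pos: [0.4628, 0.1357, 0.1731]
tool_rot: [0.001, 0.073, 0.997, 0.0]
contact_force: [1.1, -0.1, -0.6]
gripper_width: 1.0
grasp_force: 0.0
```

Run:
```python
from h import *; from m import *
p,r,s=cur();print(p,s["gripper_width"])
rel(p,r,[((.50,-.08,.17),ori(94.9))])
rel(np.array([.50,-.08,.17]),ori(94.9),[((.59,-.158,.12),ori(94.9))])
```

```text
[0.46282143 0.13572078 0.17312717] 0.9999419976919333
[-0.1364, -0.416, 0.0062] [0.0005, 0.002, -0.1545]
[-0.166, -0.1708, 0.1] [0.0, 0.0, 0.0]
```

Call:
{"op": "jog_arm", "data": {"motion": "100 -0.136 -0.416 0 0 0 -0.1545; 100 -0.136 -0.416 0 0 0 -0.1545; 100 -0.136 -0.416 0 0 0 -0.1545; 100 -0.136 -0.416 0 0 0 -0.1545; 100 -0.136 -0.416 0 0 0 -0.1545"}}

```text
time: 7.98
tool_pos: [0.4984, -0.083, 0.1703]
tool_rot: [-0.0, -0.039, 0.999, -0.0]
contact_force: [-0.3, 0.3, 0.2]
gripper_width: 0.994
grasp_force: 0.0
```

Call:
{"op": "jog_arm", "data": {"motion": "100 -0.166 -0.174 0.05 0 0 0; 100 -0.166 -0.174 0.09 0 0 0; 100 -0.166 -0.174 0.1 0 0 0; 100 -0.166 -0.174 0.1 0 0 0; 100 -0.166 -0.174 0.1 0 0 0"}}

```text
time: 8.6
tool_pos: [0.5883, -0.1595, 0.1221]
tool_rot: [0.001, -0.042, 0.999, -0.0]
contact_force: [-0.4, 0.2, -0.3]
gripper_width: 1.004
grasp_force: 0.0
```

Run:
```python
from h import *; from m import *
f=grab_frame("wrist");W=cloud(f);z=W[...,2]
m=((z>.0255)&(z<.04)&(abs(W[...,0]-.59)<.08)&(abs(W[...,1]+.158)<.06)).astype(np.uint8)
k,l,s,_=cv2.connectedComponentsWithStats(m)
c=None
for i in range(1,k):
    if s[i,4]>500:
        q=W[l==i];c=cv2.minAreaRect((q[:,:2]*1000).astype(np.float32));print(s[i],c,np.median(q[:,2]))
t=grab_frame("top");W=cloud(t)
z=W[...,2];m=(abs(W[...,0]-.466)<.1)&(abs(W[...,1]-.165)<.1)&(z>.0705)&(z<.09)
q=W[m];print("placed",cv2.minAreaRect((q[:,:2]*1000).astype(np.float32)),np.median(q[:,2]),m.sum())
cv2.imwrite("pics/t2.png",cv2.resize(t["color"][140:290,80:210,::-1],None,fx=4,fy=4))
p,r,s=cur();print(p,s["contact_force"])
b=(c[0][0]/1000,c[0][1]/1000)
rel(p,r,[((*b,.012),r)])
```

```text
[ 220  150   69   95 6105] ((590.7964477539062, -158.2643585205078), (90.70774841308594, 60.269996643066406), 4.891630172729492) 0.029512709849416896
placed ((469.6173095703125, 164.67794799804688), (65.54998779296875, 122.32742309570312), 84.28144836425781) 0.076297353719596 1072
[ 0.5885419  -0.1597612   0.12257393] [-0.89638982 -0.38601968  0.3277298 ]
[-0.0042, 0.0029, 0.2212] [0.0, 0.0, 0.0]
```

View pics/t2.png

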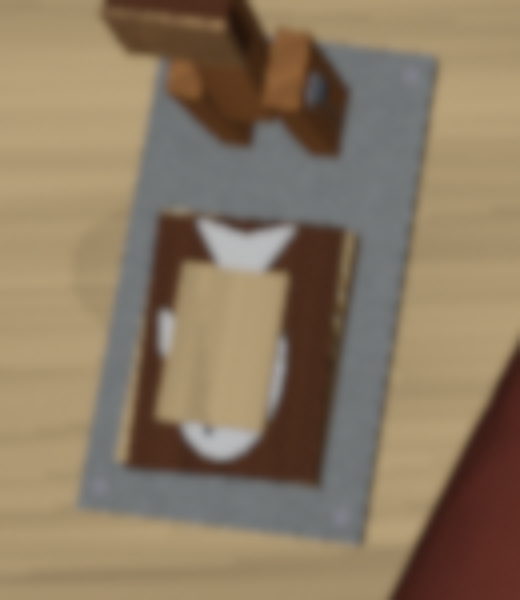

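The first packer lies flat on the fish, centred at about (222,345) in the crop, with its top at z 0.076. One more is needed.

Call:
{"op": "jog_arm", "data": {"motion": "100 -0.004 0.002 0.1 0 0 0; 100 -0.004 0.002 0.17 0 0 0; 100 -0.004 0.002 0.2 0 0 0; 100 -0.004 0.002 0.221 0 0 0; 100 -0.004 0.002 0.221 0 0 0"}}

```text
time: 9.32
tool_pos: [0.5906, -0.1595, 0.0108]
tool_rot: [0.0, -0.042, 0.999, -0.0]
contact_force: [1.0, -0.3, 0.4]
gripper_width: 0.997
grasp_force: 0.0
```

Call:
{"op": "jog_arm", "data": {"motion": "100 0 0 0 0 0 0; 50 0 0 0 0 0 0; 50 0 0 0 0 0 0; 50 0 0 0 0 0 0; 50 0 0 0 0 0 0"}}

```text
time: 9.95
tool_pos: [0.5912, -0.1598, 0.0115]
tool_rot: [0.001, -0.041, 0.999, -0.0]
contact_force: [-0.5, -0.5, 6.2]
gripper_width: 0.685
grasp_force: 64.7
```

Call:
{"op": "jog_arm", "data": {"motion": "50 0 0 -0.12 0 0 0; 50 0 0 -0.24 0 0 0; 50 0 0 -0.25 0 0 0; 50 0.1 0.05 -0.25 0 0 0; 50 0.2 0.1 -0.25 0 0 0.05"}}

```text
time: 10.58
tool_pos: [0.4844, -0.1171, 0.1332]
tool_rot: [-0.002, -0.003, 1.0, 0.001]
contact_force: [-0.5, -0.7, 0.2]
gripper_width: 0.684
grasp_force: 64.7
```

Run:
```python
from m import *
p,r,s=cur();print(p,s["gripper_width"])
a=ori(81.3)
rel(p,r,[((.45,-.0,.15),a),((.465,.1,.15),a)])
rel(np.array([.45,.0,.15]),a,[((.466,.165,.15),a),((.466,.165,.105),a)])
```

```text
[ 0.48435025 -0.1171068   0.13317578] 0.6840653755918646
[0.0675, 0.2346, -0.0331] [0.0007, -0.0022, 0.1051]
[0.0363, 0.4345, -0.033] [0.0007, -0.0022, 0.1051]
[0.0183, 0.331, 0.0] [0.0, 0.0, 0.0]
[0.0183, 0.331, 0.09] [0.0, 0.0, 0.0]
```

Call:
{"op": "jog_arm", "data": {"motion": "50 0.0675 0.2346 -0.033 0 0 0.105; 50 0.0675 0.2346 -0.033 0 0 0.105; 50 0.0675 0.2346 -0.033 0 0 0.105; 50 0.0675 0.2346 -0.033 0 0 0.105; 50 0.0675 0.2346 -0.033 0 0 0.105"}}

```text
time: 11.2
tool_pos: [0.4516, -0.0016, 0.1508]
tool_rot: [-0.001, 0.075, 0.997, -0.0]
contact_force: [-0.2, -0.1, -0.0]
gripper_width: 0.685
grasp_force: 64.7
```

Call:
{"op": "jog_arm", "data": {"motion": "50 0.018 0.331 0 0 0 0; 50 0.018 0.331 0 0 0 0; 50 0.018 0.331 0.03 0 0 0; 50 0.018 0.331 0.09 0 0 0; 50 0.018 0.331 0.09 0 0 0"}}

```text
time: 11.82
tool_pos: [0.4656, 0.1633, 0.1034]
tool_rot: [-0.003, 0.075, 0.997, -0.001]
contact_force: [-0.5, -0.7, -0.6]
gripper_width: 0.683
grasp_force: 64.7
```

Run:
```python
from m import *
p,r,s=cur();print(p,s["gripper_width"])
a=ori(81.3)
rel(p,r,[((.466,.165,.071),a)])
```

```text
[0.46560975 0.16326519 0.10341525] 0.6833120007268435
[-0.0007, 0.0037, 0.0648] [-0.0017, -0.0044, 0.001]
```

Call:
{"op": "jog_arm", "data": {"motion": "50 0 0.002 0.02 0 0 0; 50 0 0.002 0.04 0 0 0; 50 0 0.002 0.054 0 0 0; 50 0 0.002 0.064 0 0 0; 50 0 0.002 0.066 0 0 0"}}

```text
time: 12.45
tool_pos: [0.4674, 0.1651, 0.0733]
tool_rot: [-0.0, 0.075, 0.997, -0.0]
contact_force: [0.1, 0.6, -0.7]
gripper_width: 0.684
grasp_force: 64.7
```

Call:
{"op": "jog_arm", "data": {"motion": "50 0 0 0.002 0 0 0; 50 0 0 0.002 0 0 0; 50 0 0 0.002 0 0 0; 50 0 0 0.002 0 0 0; 50 0 0 0.002 0 0 0"}}

```text
time: 13.08
tool_pos: [0.4676, 0.1652, 0.0727]
tool_rot: [0.0, 0.075, 0.997, 0.0]
contact_force: [-0.3, 0.4, -0.1]
gripper_width: 0.685
grasp_force: 64.7
```

Call:
{"op": "jog_arm", "data": {"motion": "50 0 0 0.003 0 0 0; 50 0 0 0.006 0 0 0; 50 0 0 0.008 0 0 0; 50 0 0 0.008 0 0 0; 50 0 0 0.008 0 0 0"}}

```text
time: 13.7
tool_pos: [0.468, 0.1651, 0.0705]
tool_rot: [-0.0, 0.075, 0.997, -0.0]
contact_force: [-4.6, -0.9, 10.1]
gripper_width: 0.682
grasp_force: 70.7
```

Call:
{"op": "jog_arm", "data": {"motion": "100 0 0 0 0 0 0; 100 0 0 0 0 0 0; 100 0 0 0 0 0 0; 100 0 0 -0.03 0 0 0; 100 0 0 -0.12 0 0 0"}}

```text
time: 14.32
tool_pos: [0.4655, 0.1647, 0.1272]
tool_rot: [-0.003, 0.075, 0.997, -0.001]
contact_force: [0.5, -0.5, 0.2]
gripper_width: 0.999
grasp_force: 0.0
```

Run:
```python
from m import *
p,r,s=cur();print(p,s["gripper_width"])
a=ori(81.3)
rel(p,r,[((.42,.17,.41),a)])
```

```text
[0.46553563 0.16473201 0.12720772] 0.9990963058510882
[0.0948, -0.0043, -0.5651] [-0.0013, -0.0038, 0.0014]
```

Call:
{"op": "jog_arm", "data": {"motion": "100 0.095 0 -0.1 0 0 0; 100 0.095 0 -0.565 0 0 0; 100 0.095 0 -0.565 0 0 0; 100 0.095 0 -0.565 0 0 0; 100 0.095 0 -0.565 0 0 0"}}

```text
time: 14.95
tool_pos: [0.4203, 0.1722, 0.4156]
tool_rot: [0.002, 0.075, 0.997, 0.001]
contact_force: [0.4, -0.1, 0.7]
gripper_width: 1.001
grasp_force: 0.0
```

Run:
```python
from h import *; from m import *
p,r,s=cur();print(p)
O=np.array([.4694,.1645]);ex=np.array([.9885,-.1513]);ey=np.array([.1513,.9885])
f={n:grab_frame(n) for n in("wrist","scene","top")}
for n in f:
    W=cloud(f[n]);z=W[...,2];P=np.stack([(W[...,:2]-O)@ex,(W[...,:2]-O)@ey,z],-1)
    m=(abs(P[...,0])<.06)&(abs(P[...,1])<.05)&(z>.078)&(z<.095);q=P[m]
    if len(q)>30:print(n,"stack",cv2.minAreaRect((q[:,:2]*1000).astype(np.float32)),np.percentile(q[:,2],[5,50,95]).round(4),len(q))
    m=(abs(P[...,0]-.16)<.06)&(abs(P[...,1])<.022)&(z>.31)&(z<.36);q=P[m]
    if len(q)>20: print(n,"beam end",np.percentile(q,[2,50,98],axis=0).round(4).tolist())
    print([(d["p"],np.round(d["at"],3)) for d in place_of(n,"beam_grip")],[(d["p"],np.round(d["at"],3)) for d in place_of(n,"fish_top")])
w=cv2.resize(f["wrist"]["color"][:,:,::-1],(400,300));t=cv2.resize(f["scene"]["color"][100:260,270:430,::-1],(400,400))
cv2.imwrite("pics/w3.png",np.hstack([cv2.copyMakeBorder(w,0,100,0,0,0),t]))
```

```text
[0.42027851 0.17221407 0.41555727]
wrist stack ((-2.6573562622070312, 1.8483657836914062), (59.85817337036133, 89.23111724853516), 89.59310150146484) [0.0824 0.0839 0.0853] 1563
[(0.46, array([0.468, 0.164, 0.079]))] []
scene stack ((0.2811012268066406, 0.43823814392089844), (95.3450927734375, 59.77753448486328), 0.423136830329895) [0.0807 0.0843 0.0877] 155
scene beam end [[0.1616, -0.0143, 0.3118], [0.1796, -0.0, 0.3337], [0.185, 0.0141, 0.3441]]
[(0.65, array([0.63 , 0.14 , 0.329]))] [(0.8, array([0.47 , 0.161, 0.067]))]
top stack ((-3.4679641723632812, 0.745574951171875), (92.35841369628906, 62.515174865722656), 0.22552771866321564) [0.0817 0.0853 0.0883] 1097
top beam end [[0.1452, -0.0154, 0.311], [0.1579, -0.0036, 0.3382], [0.1783, 0.0147, 0.3457]]
[(0.98, array([0.637, 0.139, 0.331]))] [(0.84, array([0.467, 0.163, 0.065]))]
```

View pics/w3.png

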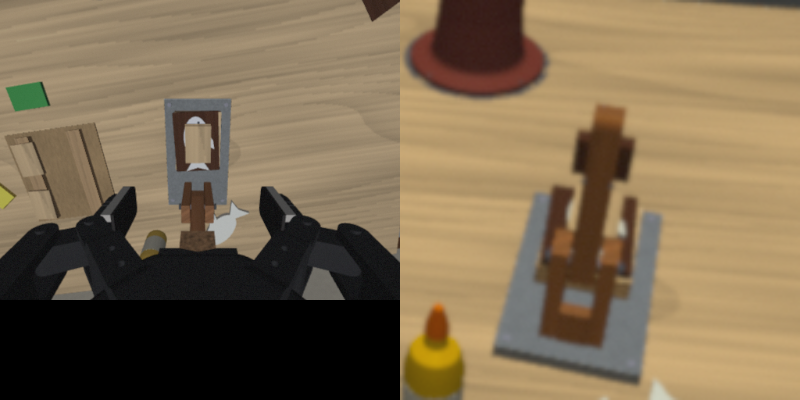

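The two-packer stack is flat under the pad area, at about (198,143) in the wrist view. Its top is at z 0.084–0.085, so two packers are enough. Next is the beam.

```bash
cat >> m.py <<'E'
O=np.array([.4694,.1645]);EX=np.array([.9885,-.1513])
def beam(ang,tilt,back=0.):
    "TCP pose to hold the grip point at beam angle (rad) with tool tilt (deg)"
    x=.14-.21*np.cos(ang);z=.12+.21*np.sin(ang)
    r=ori(81.3,tilt);g=np.r_[O+x*EX,z]
    return g+r.apply([0,0,.019-back]),r
E
python3 - <<'E'
from m import *
p,r,s=cur()
a=beam(1.684,-20,.1);b=beam(1.684,-20)
print(a[0],b[0])
rel(p,r,[a]);rel(*a,[b])
E
```

```text
[0.6586241  0.13553838 0.40477096] [0.62481561 0.14071181 0.31080169]
[-0.4825, -0.0013, 0.0077] [-0.001, 0.2308, 0.0014]
[-0.0, -0.0, 0.2] [0.0, 0.0, 0.0]
```

Call:
{"op": "jog_arm", "data": {"motion": "100 -0.12 0 -0.04 0 0.06 0; 100 -0.24 0 -0.04 0 0.12 0; 100 -0.36 0 -0.03 0 0.18 0; 100 -0.4825 0 0 0 0.231 0; 100 -0.4825 0 0 0 0.231 0"}}

```text
time: 16.02
tool_pos: [0.6635, 0.1345, 0.3951]
tool_rot: [-0.183, 0.075, 0.98, 0.011]
contact_force: [0.0, -0.4, -1.7]
gripper_width: 1.003
grasp_force: 0.0
```

Run:
```python
from h import *;from m import *
p,r,s=cur();print(p,s["joint_pos"].round(2))
b=beam(1.684,-20)
rel(p,r,[b])
f=grab_frame("wrist");W=cloud(f);Q=r.inv().apply((W-p).reshape(-1,3)).reshape(W.shape)
m=(abs(Q[...,1])<.04)&(W[...,2]>.3)&(abs(Q[...,2])<.15)&(Q[...,2]>.03)
print(m.sum(),np.percentile(Q[m],[2,50,98],axis=0).round(4) if m.any() else 0, np.percentile(W[m],[2,50,98],axis=0).round(4) if m.any() else 0)
```

```text
[0.66350511 0.13447284 0.39506578] [ 0.06  0.36  1.02  0.08  2.12 -1.33]
[0.0125, 0.0014, 0.1854] [-0.003, -0.0127, -0.0017]
1463 [[-0.0087 -0.0133  0.0578]
 [ 0.0094  0.001   0.0608]
 [ 0.0213  0.0154  0.0738]] [[0.6174 0.1251 0.3314]
 [0.634  0.1398 0.3412]
 [0.6488 0.1547 0.344 ]]
```

Call:
{"op": "jog_arm", "data": {"motion": "100 0.0125 0.002 0 0 -0.01 0; 100 0.0125 0.002 0.06 0 -0.01 0; 100 0.0125 0.002 0.12 0 -0.01 0; 100 0.0125 0.002 0.175 0 -0.01 0; 100 0.0125 0.002 0.185 0 -0.01 0"}}

```text
time: 16.7
tool_pos: [0.62, 0.1436, 0.329]
tool_rot: [-0.163, 0.073, 0.984, 0.012]
contact_force: [0.2, -0.6, -0.4]
gripper_width: 0.998
grasp_force: 0.0
```

Call:
{"op": "jog_arm", "data": {"motion": "100 0 0 0 0 0 0; 0 0 0 0 0 0 0; 0 0 0 0 0 0 0; 0 0 0 0 0 0 0; 0 0 0 0 0 0 0"}}

```text
time: 17.32
tool_pos: [0.6228, 0.1411, 0.3271]
tool_rot: [-0.164, 0.075, 0.984, 0.011]
contact_force: [-1.2, -4.8, 2.9]
gripper_width: 0.334
grasp_force: 62.1
```

Call:
{"op": "jog_arm", "data": {"motion": "0 0 0 0 0 0 0; 0 0 0 0 0 0 0; 0 0 0 0 0 0 0; 0 0 0 0 0 0 0; 0 0 0 0 0 0 0"}}

```text
time: 17.95
tool_pos: [0.6228, 0.141, 0.3271]
tool_rot: [-0.164, 0.075, 0.984, 0.011]
contact_force: [-0.8, -5.6, 3.0]
gripper_width: 0.332
grasp_force: 62.1
```

Run:
```python
from h import *;from m import *
p,r,s=cur();print(p,s["joint_pos"].round(2),s["gripper_width"],s["contact_force"],s["grasp_force"])
g=p-r.apply([0,0,.019]);x=(g[:2]-O)@EX-.14;zz=g[2]-.12;y=(g[:2]-O)@np.array([.1513,.9885])
print("grip radius",np.hypot(x,zz),"ang",np.arctan2(zz,-x),"y",y)
a0=1.684;steps=[(a0-d,-20+d*50/1.684) for d in np.arange(.12,.61,.12)]
rel(p,r,[beam(*q) for q in steps])
```

```text
[0.62278109 0.14102382 0.32713315] [ 0.08  0.25  1.26  0.08  1.95 -1.33] 0.3324472332474092 [-0.8440458  -5.58599225  2.98854085] 62.13599805809281
grip radius 0.22611227873146797 ang 1.6653156960535345 y 6.417766152389833e-05
[0.0316, 0.0001, 0.0433] [-0.0022, -0.0293, -0.0002]
[0.0757, 0.0002, 0.0627] [-0.0022, -0.0707, -0.0001]
[0.1171, 0.0003, 0.0873] [-0.0022, -0.1122, -0.0]
[0.1553, 0.0003, 0.1168] [-0.0022, -0.1536, 0.0]
[0.1896, 0.0004, 0.1508] [-0.0022, -0.1951, 0.0001]
```

Call:
{"op": "jog_arm", "data": {"motion": "100 0 0 0 0 0 0; 100 0 0 0 0 0 0; 100 0 0 0.015 0 0 0; 100 0 0 0.032 0 0 0; 100 0 0 0.032 0 0 0"}}

```text
time: 18.58
tool_pos: [0.6166, 0.1438, 0.3096]
tool_rot: [-0.166, 0.074, 0.983, 0.012]
contact_force: [0.0, -0.1, -0.8]
gripper_width: 1.0
grasp_force: 0.0
```

Call:
{"op": "jog_arm", "data": {"motion": "100 0 0 0 0 0 0; 0 0 0 0 0 0 0; 0 0 0 0 0 0 0; 0 0 0 0 0 0 0; 0 0 0 0 0 0 0"}}

```text
time: 19.2
tool_pos: [0.6174, 0.1418, 0.3117]
tool_rot: [-0.164, 0.075, 0.983, 0.011]
contact_force: [-0.9, -6.5, 1.0]
gripper_width: 0.34
grasp_force: 61.6
```

```bash
cat >> m.py <<'E'
def where():
    p,r,s=cur();print("t",s["time"],p.round(4),s["joint_pos"].round(2),s["gripper_width"],s["contact_force"].round(1),s["ft_torque"].round(1),s["grasp_force"])
    g=p-r.apply([0,0,.019]);x=(g[:2]-O)@EX-.14;zz=g[2]-.12;y=(g[:2]-O)@np.array([.1513,.9885])
    print("grip radius",np.hypot(x,zz),"ang",np.arctan2(zz,-x),"y",y,"tilt",np.degrees(np.arcsin(r.as_matrix()[:2,2]@EX)))
    return p,r,s
E
python3 - <<'E'
from m import *
p,r,s=where()
a0=1.684;steps=[(a0-d,-18+d*50/1.684) for d in np.arange(.12,.61,.12)]
rel(p,r,[beam(*q) for q in steps])
E
```

```text
t 19.2 [0.6174 0.1418 0.3117] [ 0.08  0.24  1.3   0.08  1.93 -1.33] 0.34022620533175274 [-0.9 -6.5  1. ] [-0.7  0.   0.3] 61.57228154464974
grip radius 0.2102898258209968 ang 1.6463647398395362 y 2.2431375451158088e-05 tilt -18.97264125161492
[0.0299, 0.0001, 0.0106] [-0.0024, -0.0528, -0.0]
[0.074, 0.0002, 0.0298] [-0.0024, -0.0942, 0.0]
[0.1154, 0.0003, 0.0543] [-0.0024, -0.1357, 0.0001]
[0.1536, 0.0004, 0.0838] [-0.0024, -0.1771, 0.0002]
[0.1879, 0.0005, 0.1177] [-0.0024, -0.2186, 0.0002]
```

Run:
```python
from m import *
p,r,s=cur()
a0=1.646
rel(p,r,[beam(a0-d,-19+d*30) for d in (.08,.18,.28,.38,.48)])
print()
S=[.48,.56,.66,.76,.86,.96]
rel(*beam(a0-.48,-19+.48*30),[beam(a0-d,-19+d*30) for d in S[1:]])
```

```text
[0.0306, 0.0001, 0.0104] [-0.0024, -0.0276, -0.0001]
[0.0675, 0.0002, 0.026] [-0.0024, -0.0625, -0.0]
[0.1026, 0.0002, 0.0454] [-0.0024, -0.0974, 0.0]
[0.1356, 0.0003, 0.0683] [-0.0024, -0.1323, 0.0001]
[0.1662, 0.0004, 0.0944] [-0.0024, -0.1672, 0.0002]

[0.0275, 0.0, 0.0168] [-0.0, -0.0279, -0.0]
[0.0598, 0.0, 0.0409] [-0.0, -0.0628, 0.0]
[0.0895, 0.0, 0.0682] [0.0, -0.0977, 0.0]
[0.1163, 0.0, 0.0984] [0.0, -0.1326, 0.0]
[0.14, 0.0, 0.1312] [-0.0, -0.1676, 0.0]
```

Call:
{"op": "jog_arm", "data": {"motion": "0 0.031 0 0.01 0 -0.028 0; 0 0.0675 0 0.026 0 -0.0625 0; 0 0.103 0 0.045 0 -0.097 0; 0 0.136 0 0.068 0 -0.132 0; 0 0.166 0 0.094 0 -0.167 0"}}

```text
time: 19.82
tool_pos: [0.5262, 0.1557, 0.2951]
tool_rot: [-0.036, 0.076, 0.996, 0.001]
contact_force: [4.5, -6.5, 1.6]
gripper_width: 0.345
grasp_force: 64.1
```

Run:
```python
from m import *
p,r,s=where()
a0=1.646
rel(p,r,[beam(a0-d,-19+d*30) for d in (.56,.66,.76,.86,.96)])
```

```text
t 19.825 [0.5262 0.1557 0.2951] [ 0.14 -0.11  1.67  0.02  1.65 -1.28] 0.3446407234503171 [ 4.5 -6.5  1.6] [-0.9 -1.3  0.1] 64.11646312277298
grip radius 0.21032059713236068 ang 1.1745071127175963 y -0.00010524452557576876 tilt -4.104868567301059
[0.0308, 0.0004, 0.0188] [-0.0018, -0.0222, 0.0001]
[0.0633, 0.0004, 0.0426] [-0.0018, -0.0571, 0.0002]
[0.0933, 0.0005, 0.0696] [-0.0018, -0.092, 0.0002]
[0.1204, 0.0006, 0.0996] [-0.0018, -0.1269, 0.0003]
[0.1443, 0.0007, 0.1322] [-0.0018, -0.1618, 0.0003]
```

Call:
{"op": "jog_arm", "data": {"motion": "0 0.0275 0 0.017 0 -0.028 0; 0 0.06 0 0.041 0 -0.063 0; 0 0.0895 0 0.068 0 -0.098 0; 0 0.1165 0 0.0985 0 -0.1325 0; 0 0.14 0 0.131 0 -0.1675 0"}}

```text
time: 20.45
tool_pos: [0.4518, 0.167, 0.2366]
tool_rot: [0.089, 0.075, 0.993, -0.008]
contact_force: [0.7, -8.3, 4.2]
gripper_width: 0.339
grasp_force: 66.0
```

Run:
```python
from m import *
p,r,s=where()
a0=1.646
rel(p,r,[beam(a0-d,-19+d*30) for d in (1.04,1.14,1.24,1.34,1.42)])
```

```text
t 20.45 [0.4518 0.167  0.2366] [ 0.24 -0.42  2.02 -0.07  1.37 -1.17] 0.3387173187090522 [ 0.7 -8.3  4.2] [-1.1 -0.7 -0.1] 65.97952278258163
grip radius 0.21043010761520098 ang 0.6982178315877968 y -0.00018915429606956649 tilt 10.255642553411503
[0.0268, 0.0006, 0.0267] [-0.0019, -0.0226, 0.001]
[0.0529, 0.0007, 0.0578] [-0.0018, -0.0575, 0.001]
[0.0759, 0.0009, 0.0913] [-0.0018, -0.0924, 0.0011]
[0.0953, 0.001, 0.1271] [-0.0018, -0.1273, 0.0011]
[0.1082, 0.0011, 0.1571] [-0.0018, -0.1553, 0.0012]
```

Run:
```python
from m import *
p,r,s=cur()
rel(p,r,[beam(a,10.3+(.69-a)*10) for a in (.62,.52,.42,.32,.24)])
```

```text
[0.0234, 0.0006, 0.0226] [-0.0019, -0.0087, 0.001]
[0.0513, 0.0007, 0.0534] [-0.0019, -0.0203, 0.001]
[0.076, 0.0008, 0.0868] [-0.0019, -0.0319, 0.001]
[0.0973, 0.001, 0.1226] [-0.0018, -0.0436, 0.001]
[0.1116, 0.0011, 0.1526] [-0.0018, -0.0529, 0.001]
```

Call:
{"op": "jog_arm", "data": {"motion": "0 0.0235 0 0.0225 0 -0.009 0; 0 0.051 0 0.053 0 -0.02 0; 0 0.076 0 0.087 0 -0.032 0; 0 0.097 0 0.1225 0 -0.0435 0; 0 0.1115 0 0.1525 0 -0.053 0"}}

```text
time: 21.08
tool_pos: [0.4098, 0.1733, 0.1505]
tool_rot: [0.127, 0.074, 0.989, -0.011]
contact_force: [0.3, -8.8, 3.2]
gripper_width: 0.341
grasp_force: 70.3
```

Run:
```python
from m import *
p,r,s=where()
rel(p,r,[beam(a,15) for a in (.2,.15,.10,.05,.01)])
```

```text
t 21.075 [0.4098 0.1733 0.1505] [ 0.31 -0.51  2.24 -0.12  1.19 -1.08] 0.3408918838483361 [ 0.3 -8.8  3.2] [-1.2 -0.8 -0.3] 70.31045016847202
grip radius 0.2108205263472679 ang 0.23405144708407194 y -0.00022174240839361253 tilt 14.609655062378467
[0.0048, 0.0006, 0.0135] [-0.0022, -0.0045, 0.0019]
[0.0135, 0.0007, 0.0326] [-0.0022, -0.0045, 0.0019]
[0.0213, 0.0008, 0.0521] [-0.0022, -0.0045, 0.0019]
[0.0281, 0.0009, 0.072] [-0.0022, -0.0045, 0.0019]
[0.0329, 0.001, 0.0881] [-0.0022, -0.0045, 0.0019]
```

Call:
{"op": "jog_arm", "data": {"motion": "0 0.005 0 0.0135 0 0 0; 0 0.0135 0 0.0325 0 0 0; 0 0.021 0 0.052 0 0 0; 0 0.028 0 0.072 0 0 0; 0 0.033 0 0.088 0 0 0"}}

```text
time: 21.7
tool_pos: [0.404, 0.1742, 0.1031]
tool_rot: [0.125, 0.074, 0.989, -0.011]
contact_force: [-1.1, -9.3, 3.9]
gripper_width: 0.343
grasp_force: 74.0
```

Run:
```python
from m import *
p,r,s=where()
rel(p,r,[beam(a,15) for a in (0,-.01,-.02,-.03,-.04)])
```

```text
t 21.7 [0.404  0.1742 0.1031] [ 0.31 -0.46  2.29 -0.13  1.1  -1.06] 0.3430267055653769 [-1.1 -9.3  3.9] [-1.3 -0.3 -0.5] 74.0046304630232
grip radius 0.2108723137730103 ang 0.007170575866887791 y -0.0002455871368116361 tilt 14.394089535966362
[-0.0013, 0.0006, 0.0034] [-0.0024, -0.0071, 0.0021]
[-0.0003, 0.0007, 0.0074] [-0.0024, -0.0071, 0.0021]
[0.0007, 0.0007, 0.0115] [-0.0024, -0.0071, 0.0021]
[0.0016, 0.0007, 0.0156] [-0.0024, -0.0071, 0.0021]
[0.0025, 0.0007, 0.0197] [-0.0024, -0.0071, 0.0021]
```

Call:
{"op": "jog_arm", "data": {"motion": "0 0.001 0 0.003 0 0 0; 0 0.002 0 0.007 0 0 0; 0 0.003 0 0.011 0 0 0; 0 0.004 0 0.015 0 0 0; 0 0.004 0 0.015 0 0 0"}}

```text
time: 22.32
tool_pos: [0.404, 0.1742, 0.0954]
tool_rot: [0.125, 0.074, 0.989, -0.011]
contact_force: [-2.3, -7.4, 2.4]
gripper_width: 0.343
grasp_force: 74.5
```

Call:
{"op": "jog_arm", "data": {"motion": "0 0.001 0 0.002 0 0 0; 0 0.001 0 0.004 0 0 0; 0 0.0015 0 0.006 0 0 0; 0 0.002 0 0.008 0 0 0; 0 0.002 0 0.008 0 0 0"}}

```text
time: 22.95
tool_pos: [0.4041, 0.1741, 0.0915]
tool_rot: [0.125, 0.074, 0.989, -0.011]
contact_force: [-2.2, -8.5, 2.5]
gripper_width: 0.342
grasp_force: 74.7
```

Run:
```python
from h import *;from m import *
where()
f=grab_frame("scene");g=grab_frame("top")
EY=np.array([.1513,.9885])
for n,f in(("scene",f),("top",g)):
    W=cloud(f);X=(W[...,:2]-O)@EX;Y=(W[...,:2]-O)@EY;z=W[...,2]
    m=(X>-.04)&(X<.11)&(abs(Y)<.013)&(z>.11)&(z<.17)
    if m.sum()>10:
        c=np.polyfit(X[m],z[m],1);print(n,m.sum(),"slope",c, "z at 0.14",np.polyval(c,.14),X[m].min(),X[m].max())
    m=(abs(X)<.05)&(abs(Y)<.04)&(z>.079)&(z<.09);print("stack",m.sum(),np.median(z[m]) if m.any() else 0, [X[m].min(),X[m].max(),Y[m].min(),Y[m].max()])
c=f["color"]
f=grab_frame("scene");cv2.imwrite("pics/s4.png",cv2.resize(f["color"][120:260,290:400,::-1],None,fx=4,fy=4,interpolation=cv2.INTER_CUBIC))
```

```text
t 22.95 [0.4041 0.1741 0.0915] [ 0.31 -0.44  2.3  -0.13  1.07 -1.06] 0.341565748035572 [-2.2 -8.5  2.5] [-1.2 -0.3 -0.4] 74.7306229579408
grip radius 0.21096124784568854 ang -0.047943377687155314 y -0.0002754470313522759 tilt 14.409378987025962
scene 282 slope [-0.02247903  0.13982321] z at 0.14 0.13667614549912632 -0.03934265452836472 0.10830458761079523
stack 59 0.08381451055724942 [np.float64(-0.038814257865248954), np.float64(0.04747821138091662), np.float64(-0.02905797476083555), np.float64(0.03041438860838636)]
top 826 slope [-0.02502683  0.14095221] z at 0.14 0.13744845785962267 -0.03991458887521786 0.10997082620134711
stack 179 0.08519651289700136 [np.float64(-0.047559033595267176), np.float64(0.04243412169666526), np.float64(-0.030321437713154945), np.float64(0.03039299877506377)]
```

View pics/s4.png

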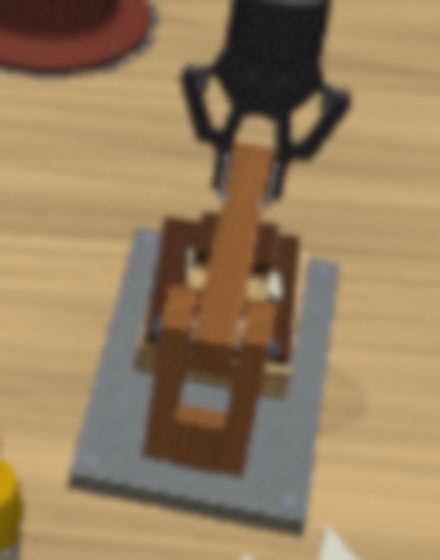

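The beam is about 0.024 rad above level, with the grip at about (240,160). The stack is in place, so another 5 mm or so should bring contact.

Call:
{"op": "jog_arm", "data": {"motion": "0 0.001 0 0.002 0 0 0; 0 0.001 0 0.004 0 0 0; 0 0.0015 0 0.006 0 0 0; 0 0.002 0 0.008 0 0 0; 0 0.002 0 0.008 0 0 0"}}

```text
time: 23.72
tool_pos: [0.4043, 0.1741, 0.0875]
tool_rot: [0.125, 0.074, 0.989, -0.011]
contact_force: [-3.9, -8.2, 2.4]
gripper_width: 0.341
grasp_force: 75.1
```

Call:
{"op": "jog_arm", "data": {"motion": "0 0 0 0.001 0 0 0; 0 0.0005 0 0.002 0 0 0; 0 0.001 0 0.003 0 0 0; 0 0.001 0 0.004 0 0 0; 0 0.001 0 0.004 0 0 0"}}

```text
time: 24.35
tool_pos: [0.4044, 0.1741, 0.086]
tool_rot: [0.125, 0.074, 0.989, -0.012]
contact_force: [-3.9, -8.7, 7.8]
gripper_width: 0.34
grasp_force: 75.7
```

Call:
{"op": "jog_arm", "data": {"motion": "0 0 0 0.001 0 0 0; 0 0.0005 0 0.002 0 0 0; 0 0.001 0 0.003 0 0 0; 0 0.001 0 0.004 0 0 0; 0 0.001 0 0.004 0 0 0"}}

```text
time: 24.98
tool_pos: [0.4044, 0.1741, 0.0859]
tool_rot: [0.125, 0.074, 0.989, -0.012]
contact_force: [-17.1, -12.2, 22.3]
gripper_width: 0.343
grasp_force: 77.8
```

Call:
{"op": "jog_arm", "data": {"motion": "0 0.001 0 0.001 0 0 0; 0 0.002 0 0.002 0 0 0; 0 0.003 0 0.003 0 0 0; 0 0.003 0 0.004 0 0 0; 0 0.003 0 0.004 0 0 0"}}

```text
time: 25.6
tool_pos: [0.4044, 0.1741, 0.0858]
tool_rot: [0.125, 0.074, 0.989, -0.012]
contact_force: [-23.1, -17.2, 33.5]
gripper_width: 0.338
grasp_force: 79.3
```

Call:
{"op": "jog_arm", "data": {"motion": "0 0.001 -0.001 0.001 0 0 0; 0 0.002 -0.002 0.002 0 0 0; 0 0.003 -0.002 0.003 0 0 0; 0 0.004 -0.002 0.004 0 0 0; 0 0.004 -0.002 0.004 0 0 0"}}

```text
time: 26.22
tool_pos: [0.4046, 0.1742, 0.0859]
tool_rot: [0.127, 0.074, 0.989, -0.012]
contact_force: [-25.2, -14.0, 40.4]
gripper_width: 0.342
grasp_force: 80.1
```

Run:
```python
from h import *;from m import *
where()
EY=np.array([.1513,.9885])
for n in("scene","top"):
    f=grab_frame(n)
    W=cloud(f);X=(W[...,:2]-O)@EX;Y=(W[...,:2]-O)@EY;z=W[...,2]
    m=(X>-.04)&(X<.11)&(abs(Y)<.013)&(z>.11)&(z<.17)
    if m.sum()>10:
        c=np.polyfit(X[m],z[m],1);print(n,m.sum(),"slope",c)
    m=(abs(X)<.09)&(abs(Y)<.07)&(z>.054)&(z<.064);print("plaque",m.sum(),cv2.minAreaRect((np.stack([X[m],Y[m]],1)*1000).astype(np.float32)))
where()
```

```text
t 26.225 [0.4046 0.1742 0.0859] [ 0.31 -0.44  2.3  -0.13  1.05 -1.06] 0.3419775721530432 [-25.2 -14.   40.4] [-2.3  1.6 -0.8] 80.09251049923478
grip radius 0.21093845500356528 ang -0.07480034257800067 y -0.00019447834681877042 tilt 14.686920613241332
scene 274 slope [0.00170695 0.13632196]
plaque 349 ((0.986480712890625, -3.1386985778808594), (153.6056365966797, 109.32321166992188), 2.9629077911376953)
top 819 slope [0.00169863 0.13720214]
plaque 1209 ((-1.8798751831054688, -2.486114501953125), (149.84742736816406, 112.00263977050781), 2.657945394515991)
t 26.325 [0.4046 0.1741 0.0858] [ 0.31 -0.44  2.3  -0.13  1.05 -1.06] 0.3433916590083319 [-25.  -15.5  40.3] [-2.3  1.6 -0.8] 80.07038148862193
grip radius 0.2109528950443112 ang -0.0749579165522009 y -0.00020984389093279575 tilt 14.684561774377466
```

```bash
python3 -c "
from plant import job_done
print(job_done())"
```

```text
the job is handed in; nothing more can be done
None
```

I handed the job in with two packers flat on the fish, the beam level to about 0.1°, and the gripper still holding the beam's end and pressing down with about 40 N. I didn't compare the plaque's position before and after; its last reading was about 1.5° off its first, a noisy measurement.

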